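# Close the cassette basket and spin its wing nut snug

## Task

Close the cassette basket for processing: push its half-open lid along the rim, under the raised wing nut, until the centre stud stops it at the end of the lid's slot. Then spin the wing nut down clockwise until it is snug on the lid and will not turn further, and leave the other things on the bench alone.

Things in the scene. Friction and masses are not known exactly. Their poses are not given: they have to be found in the camera images.
- basket: Fixed barred steel basket with cassettes in it, on a 136 x 136 x 8 mm dark base plate. Origin: centre of its underside on the bench, z up. Its +x axis is the way the lid slides shut (away from the robot, yaw up to 0.5 rad). The rim the lid rides on is 50 mm high; guide lips along both sides (y = +-59 mm, 4 mm thick, tops at 57 mm) keep the lid straight with about 2 mm play.
- stud_top (a point): Top end of the basket's fixed threaded stud: 10 mm diameter, upright over the basket's origin, ending 86 mm above the bench.
- lid: Loose aluminium plate, 120 (x) x 110 (y) x 4 mm, about 160 g, slides with under 2 N. Origin: centre of its underside; axes parallel to the basket's. A 14 mm slot runs from the middle of its +x edge to its centre; the stud already stands in it. At the start it lies 28 to 42 mm back (-x) of home; home is with its origin on the stud's axis (within 1 mm), where the slot's end stops it.
- lid_tab (a point): Middle of the outer (-x) face of the lid's blue upright tab, 12 mm above the lid's underside. The tab is 56 mm wide (y), 4 mm thick, rises 16 mm above the plate at the middle of the -x edge. Push here along the basket's +x axis.
- wing_nut (a joint): Turn of the brass wing nut on the stud, rad; grows clockwise seen from above (tightening). Starts loose at 1.5 to 3.5; hard stop at 8.0, snug on the lid (foot at 54 mm above the bench). Sinks 6 mm per full turn, turns with about 0.025 N m, stays where left.
- wing_tip (a point): In one of the two opposite wings, mid-thickness: 35 mm from the stud's axis, 23 mm above the underside of the nut's foot; turns and sinks with the nut. Wings are 8 mm thick and end 34 to 40 mm from the axis; 22 mm out they span 10 to 29 mm above the foot's underside, rising outwards. Foot: 23 mm disc; hub: 20 mm tapering to 17 mm, 20 mm high.
- oil_bottle: Bystander: small white bottle with green pointed cap, 38 mm wide, 98 mm tall; origin at the centre of its underside.
- moulds: Bystander: stack of steel base moulds, 30 x 39 x 22 mm; origin at the centre of its underside.
- cassette: Bystander: green cassette with a wax block, 40 x 28 x 11 mm; origin at the centre of its underside.
- forceps: Bystander: steel forceps, 126 mm long; origin at mid-length, on the bench.
Mind the look-alikes: they are no part of the job. There is more than one size of the lid; the one meant has the size given above.

How it is judged:
By the outcome, as a careful person would: the job done as asked, in the order asked, and still so for the second after the job is handed in, with the robot touching nothing.
It also fails if it takes over 51 s, if anything falls off the work surface, if the arm or the gripper's body presses on something with over 40 N, if the wrist force passes 120 N, or if a joint passes its speed limit or range.

## Robot

A 6-joint arm with a two-finger parallel gripper is mounted at the origin on a cart in front of the work surface, level with it; the furniture and walls round the work are solid. World frame = base frame: x ahead of the robot, y to its left, z up, the work surface at z = 0. Lengths are in m, angles in rad, forces in N, time in s.
With the tool pointing down it reaches from about 0.25 to 0.775 m from the base axis. Payload 4 kg.
Tool frame: the origin (TCP) lies at the very end of the fingers, on their centre line; the grasp point (between the pads) lies 19 mm behind it; z points along the fingers, y is the direction in which the jaws open and shut (so a half turn about z gives the same grasp; the last joint's range is limited). The gripper opens to 94 mm and grips with 3 to 60 N. Pads are 16 mm wide; open, the fingers measure 119 mm over their backs; the gripper's body (75 mm by 177 mm) begins 78 mm behind the grasp point.
Start: joints at [1.034, 0.087, 1.371, -0, 1.684, -0.103], TCP at [0.231, 0.499, 0.206] pointing down, gripper open.
Joint ranges: [-3.1, 3.1], [-0.76, 2.03], [0.27, 2.55], [-1.08, 4.22], [0.17, 2.65], [-2.57, 2.57]. Speed limits (rad/s): [2.79, 2.79, 3.14, 3.14, 3.14, 3.14].

## Interface

Orientations are given as [roll, pitch, yaw] about the fixed x, y, z axes, in that order (R = Rz(yaw) Ry(pitch) Rx(roll)).
In Python, from bench import robot, snapshot, calibration gives the robot as it stands. The module is installed in compiled form; this text tells all that it offers.
- The arm moves only by the tool servo_tool, never from a script. Its argument "series" is text: rows parted by semicolons, each of 5 numbers parted by spaces: the closure, from -1 (fully open) to 1 (shut), then the shift along the tool's x, y, z in cm, then the turn about the tool's z in rad. A call has 1 to 20 rows; each row is the pose to reach, as a shift and turn from the pose commanded when the call began, along the tool's axes at that moment; what a row does not reach only later rows make up. A row lasts 1/12 s, in which the tool goes at most 41.7 mm and 7.16 degrees, less where a joint would pass 70% of its speed; a pose out of reach is approached as far as the arm can. A call with a gripper value outside its range is refused whole. The fingers move at their own pace and stop on an object; the grip force is fixed at half the most. Time passes only in rows, so rows that repeat a pose let the fingers close. It gives the time, the measured TCP pose, the force and the opening at its end, in the units of the state.
- robot.get_obs(): the state, without advancing time (a new reading comes with each control period).
- snapshot(name): name is "side" or "top"; returns (picture, depth): 480x640x3 uint8, red, green, blue; 480x640 float32, m along the optical axis (not along the pixel's ray), 0 where there is no reading.
- calibration(name): a dict with "fx", "fy", "cx", "cy" (pixels), "rvec" (rotation vector, rad) and "tvec" (3), from world to camera coordinates, as OpenCV has them. Camera axes: x right, y down, z forward; pixel columns grow to the right and rows downward; lengths in m; the calibration is good to about 2 mm. A picture is of the moment at which its call begins. calibration takes no time and is no camera call.
- robot.close_job(): hands the job in, once; it reports no verdict.
The state is a dict: "time": time; "joint_positions": joint angles; "qvel": joint speeds; "joint_torque": joint torques, N m; "tool_pos": TCP position; "ee_rot": TCP orientation; "wrist_force": force on the tool from outside, world axes, zero at the start; "wrist_torque": the same for the moment, N m; "width": finger opening in m.
Only numpy, scipy, OpenCV 4.12 (cv2) and the standard library are available. Lean on these libraries where they do the work, as an engineer would, in place of code of your own. Each camera call takes 0.05 s, during which the arm holds its last target. There are 200 camera calls.

## Working session

There is one attempt and no reset: what is moved stays moved. The work goes in short steps, Python scripts to look and compute and a tool call to move; the robot and the scene stay as the last step left them, time stands still between calls to the robot, and variables do not carry over. Pictures are saved under pics/ and viewed, about 8 in all and at most 12, crops included, and the job is handed in when it is done.

Besides the shell and the picture viewer there is one more tool, called as name(argument=value, ...) on one line, values as JSON. servo_tool: Moves the arm, as the interface text tells. Its arguments: {"type":"object","properties":{"series":{"type":"string"}},"required":["series"]}

```bash
mkdir -p pics
cat > h.py <<'E'
import numpy as np,cv2
from bench import robot,snapshot,calibration
def cam(n):
    c=calibration(n);K=np.array([[c['fx'],0,c['cx']],[0,c['fy'],c['cy']],[0,0,1.]])
    return K,cv2.Rodrigues(np.array(c['rvec'],float))[0],np.array(c['tvec'],float).ravel()
def plane(n,uv,z):
    K,R,t=cam(n);uv=np.atleast_2d(uv).astype(float)
    d=(np.c_[uv,np.ones(len(uv))]@np.linalg.inv(K).T)@R;o=-R.T@t
    return o+d*((z-o[2])/d[:,2])[:,None]
def cloud(n,dep):
    K,R,t=cam(n);v,u=np.mgrid[:480,:640]
    p=np.stack([(u-K[0,2])/K[0,0]*dep,(v-K[1,2])/K[1,1]*dep,dep],-1)
    return (p-t)@R
def proj(n,P):
    K,R,t=cam(n);p=(np.atleast_2d(P)@R.T+t)@K.T;return p[:,:2]/p[:,2:]
def snap(n,f):
    im,d=snapshot(n);np.savez(''+f+'.npz',im=im,d=d);cv2.imwrite('pics/'+f+'.png',im[...,::-1]);return im,d
E
python3 - <<'E'
from h import *
for n in('top','side'):
    snap(n,n+'0');K,R,t=cam(n);print(n,K[0,0],-R.T@t,R[2])
a=cv2.imread('pics/top0.png');b=cv2.imread('pics/side0.png')
print(robot.get_obs())
E
```

```text
top 581.4977091113276 [ 0.39861441 -0.12267602  1.2662617 ] [ 0.13883596  0.01495469 -0.99020247]
side 450.73494976881113 [0.36577332 0.53629747 0.60078384] [ 0.24891754 -0.74741042 -0.61596893]
{'time': 0.1, 'joint_positions': array([ 1.03393552e+00,  8.78980226e-02,  1.37208249e+00, -6.86591535e-06,
        1.68361997e+00, -1.03075947e-01]), 'qvel': array([-0.00088283,  0.00041557, -0.0028117 ,  0.0017209 , -0.00014837,
        0.00107809]), 'joint_torque': array([ 2.84660717e-03, -3.41252267e+01, -3.03301120e+01,  7.20658712e-02,
        3.04095203e-02, -1.07185326e-04]), 'tool_pos': array([0.23090908, 0.49863437, 0.20442245]), 'ee_rot': array([-3.13959479e+00, -1.99804253e-04,  2.70780683e+00]), 'wrist_force': array([-0.00550203, -0.61181975,  0.05032337]), 'wrist_torque': array([ 0.02111544, -0.02892871,  0.00366427]), 'width': 0.09381119907732412}
```

View pics/top0.png

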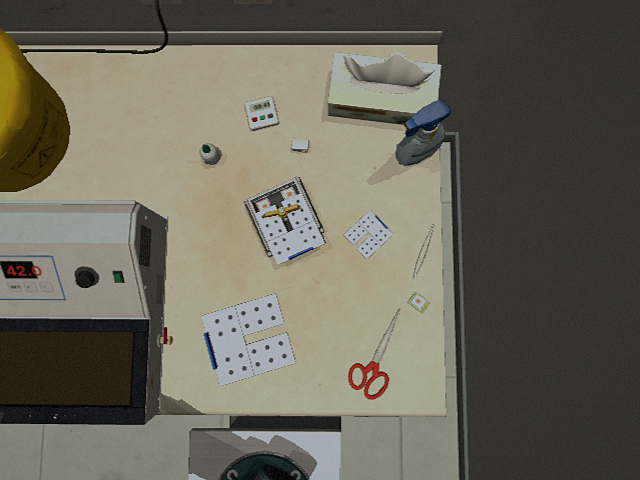

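View pics/side0.png

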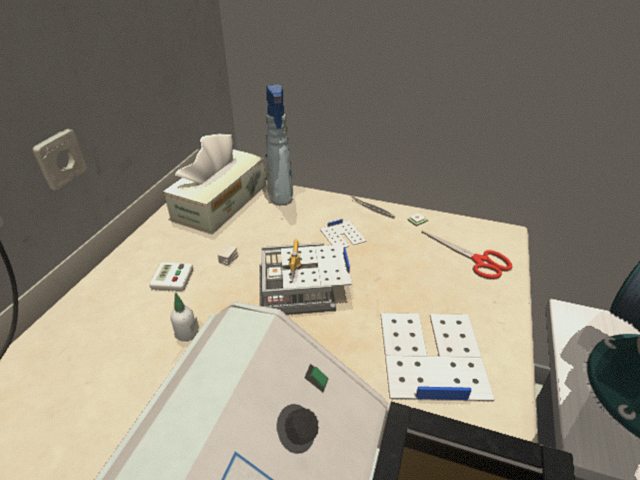

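The top view shows three slotted lids: one on the basket at (287,222), a small one loose at (368,235) and a big one loose at (249,338). The lid on the basket is the one meant, since the stud stands in its slot. I'll enlarge it and measure.

Run:
```python
from h import *
def yaw(p):
    r=cv2.minAreaRect(p.astype(np.float32)*1000);b=cv2.boxPoints(r);return r
z=np.load('top0.npz');im,d=z['im'],z['d']
print('tcp px',proj('top',[[.231,.499,.206]]))
P=cloud('top',d);hsv=cv2.cvtColor(im,cv2.COLOR_RGB2HSV)
box=np.zeros((480,640),bool);box[165:275,235:340]=1
blue=box&cv2.inRange(hsv,(100,120,50),(130,255,255)).astype(bool)
brass=box&cv2.inRange(hsv,(15,140,90),(32,255,255)).astype(bool)&(P[...,2]>.05)
white=box&cv2.inRange(hsv,(90,0,150),(130,60,255)).astype(bool)&(P[...,2]>.04)&(P[...,2]<.062)
for n,m,zz in(('tab',blue,.066),('nut',brass,None),('lid',white,.054)):
    v,u=np.nonzero(m);print(n,len(u),'px',u.mean(),v.mean(),'z',np.percentile(P[m][:,2],[5,50,95]))
    Q=plane('top',np.c_[u,v],zz)if zz else P[m]
    print(yaw(Q[:,:2]),Q.mean(0))
dark=box&(P[...,2]>.002)&(P[...,2]<.064)
c,_=cv2.findContours(dark.astype(np.uint8),0,2);c=max(c,key=cv2.contourArea)[:,0]
print('blob at z.01',yaw(plane('top',c,.01)[:,:2]),'z.05',yaw(plane('top',c,.053)[:,:2]))
cv2.imwrite('pics/c1.png',cv2.resize(im[165:275,235:340,::-1],None,fx=5.4,fy=5.4,interpolation=2))
```

```text
tcp px [[-25.05155902 404.19039699]]
tab 54 px 300.537037037037 252.3148148148148 z [0.05987997 0.06958364 0.07342938]
((519.1350708007812, -72.77491760253906), (4.142607688903809, 52.81964111328125), 24.811355590820312) [ 0.5191996  -0.07297666  0.066     ]
nut 120 px 281.59166666666664 210.64166666666668 z [0.06462582 0.08602643 0.0920495 ]
((603.6388549804688, -33.185699462890625), (18.859169006347656, 67.82093048095703), 27.599220275878906) [ 0.60362625 -0.03379112  0.08390214]
lid 2146 px 289.6425908667288 230.37884436160297 z [0.05040605 0.05436577 0.05829709]
((587.5706176757812, -40.61272430419922), (153.39535522460938, 110.5110855102539), 24.71573257446289) [ 0.56683501 -0.04907066  0.054     ]
blob at z.01 ((595.3723754882812, -30.691627502441406), (214.3478546142578, 173.78277587890625), 13.352997779846191) z.05 ((588.6376342773438, -33.84010314941406), (207.01107788085938, 167.83441162109375), 13.353005409240723)
```

View pics/c1.png

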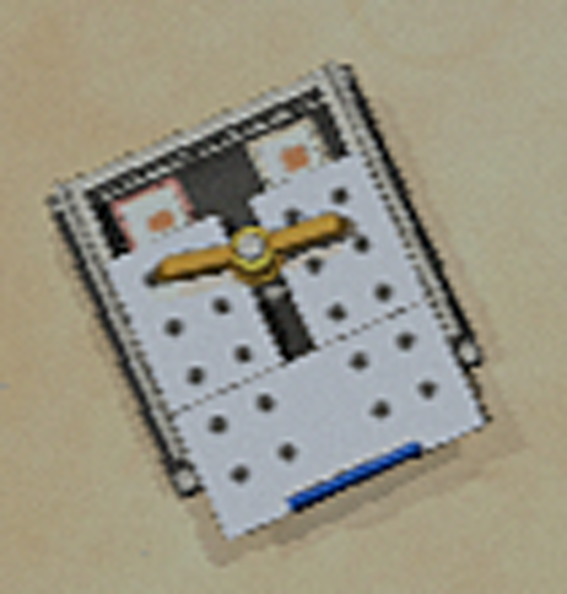

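The crop confirms it: 110 mm wide lid, stud in the slot, blue tab at (300,252), nut at (281,211). Next I'll measure the stud axis, the wing angle and the obstacles on the way there.

Run:
```python
from h import *
z=np.load('top0.npz');im,d=z['im'],z['d'];P=cloud('top',d)
st=np.array([250,246])/5.4+[235,165];print('stud px',st)
S=plane('top',st,.086)[0];print('stud top',S,'depth',P[int(round(st[1])),int(round(st[0]))])
tips=np.array([[152,275],[347,226]])/5.4+[235,165]
W=plane('top',tips,.085);print('wing',W,np.hypot(*(W[0]-W[1])[:2]),np.degrees(np.arctan2(*(W[0]-W[1])[1::-1])),W.mean(0))
# lid corners (crop px): rear-left, rear-right ; slot end; basket front corners at lip tops
q=np.array([[230,536],[488,421],[105,262],[350,158],[297,358]])/5.4+[235,165]
L=plane('top',q,.054);print('lid corners',L)
a=np.degrees(np.arctan2(L[0,0]-L[1,0],-(L[0,1]-L[1,1])));print('rear edge normal yaw',a,np.linalg.norm(L[0]-L[1]))
b=np.array([[55,195],[343,66],[186,478],[468,352]])/5.4+[235,165]
print('lips',plane('top',b,.057))
# tallest on grid
for y in np.arange(.6,-.3,-.1):
    print(round(y,1),[round(float(P[(d>0)&(abs(P[...,1]-y)<.05)&(abs(P[...,0]-x)<.05)][:,2].max(initial=-1)),2) for x in np.arange(.1,.9,.1)])
s=np.load('side0.npz');hs=cv2.cvtColor(s['im'],cv2.COLOR_RGB2HSV)
print('stud in side',proj('side',S),'tips',proj('side',W))
cv2.imwrite('pics/c2.png',cv2.resize(s['im'][225:325,245:365,::-1],None,fx=5,fy=5,interpolation=2))
```

```text
stud px [281.2962963  210.55555556]
stud top [ 0.60345314 -0.03331984  0.086     ] depth [ 0.60223366 -0.0328488   0.08766964]
wing [[ 0.5922817   0.00403949  0.085     ]
 [ 0.6114962  -0.07024212  0.085     ]] 0.0767264928580538 104.50287127254137 [ 0.60188895 -0.03310131  0.085     ]
lid corners [[ 0.49513242 -0.02473088  0.054     ]
 [ 0.54032339 -0.12441574  0.054     ]
 [ 0.60246649  0.02590907  0.054     ]
 [ 0.64424711 -0.06978632  0.054     ]
 [ 0.56475838 -0.04985887  0.054     ]]
rear edge normal yaw -155.61339246469598 0.10944996317425043
lips [[ 0.62854209  0.04572987  0.057     ]
 [ 0.68055424 -0.06680808  0.057     ]
 [ 0.51730119 -0.00758975  0.057     ]
 [ 0.56694482 -0.11654591  0.057     ]]
0.6 [-1.0, -1.0, -1.0, 0.02, -1.0, 0.07, 0.09, -1.0]
0.5 [-1.0, 0.21, 0.09, 0.18, 0.23, 0.23, 0.27, 0.28]
0.4 [-0.74, 0.22, 0.09, 0.18, 0.24, 0.23, 0.27, 0.28]
0.3 [-0.73, 0.13, 0.12, 0.2, 0.24, 0.23, 0.01, 0.01]
0.2 [0.01, 0.13, 0.13, 0.17, 0.23, 0.23, 0.05, 0.01]
0.1 [0.04, 0.01, 0.03, 0.03, 0.01, 0.01, 0.1, 0.06]
0.0 [0.2, 0.01, 0.01, 0.01, 0.07, 0.09, 0.06, 0.03]
-0.1 [0.16, 0.01, 0.01, 0.01, 0.08, 0.09, 0.06, 0.09]
-0.2 [0.01, 0.02, 0.02, 0.01, 0.01, 0.02, 0.01, 0.09]
stud in side [[295.23077079 252.8896547 ]] tips [[293.49571126 267.94231542]
 [298.37379028 240.25037475]]
```

View pics/c2.png

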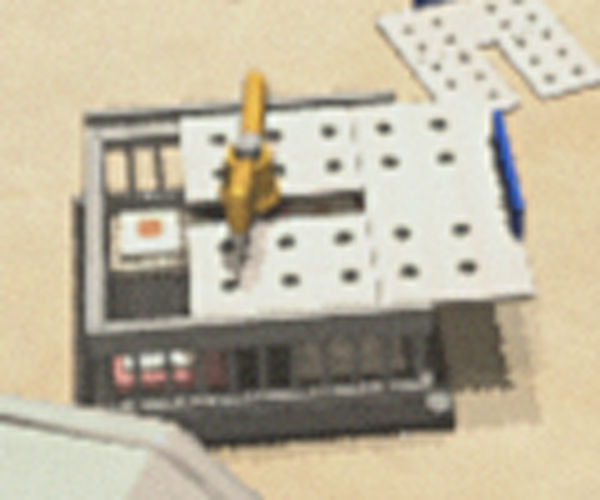

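Both views agree: stud at (0.603, -0.033), basket yaw about 0.43 rad, lid about 35 mm back, wings at 104° world. I'll lift clear of the oven and travel to behind the tab with the fingers shut.

servo_tool(series="1 0 0 -10 0;1 0 0 -10 0;1 0 0 -10 0;1 -47.8 -42.3 -10 0.708;1 -47.8 -42.3 -10 0.708;1 -47.8 -42.3 -10 0.708;1 -47.8 -42.3 -10 0.708;1 -47.8 -42.3 -10 0.708;1 -47.8 -42.3 -10 0.708;1 -47.8 -42.3 -10 0.708;1 -47.8 -42.3 -10 0.708;1 -47.8 -42.3 -10 0.708;1 -47.8 -42.3 -10 0.708;1 -47.8 -42.3 -10 0.708;1 -47.8 -42.3 -10 0.708;1 -47.8 -42.3 -10 0.708;1 -47.8 -42.3 -10 0.708;1 -47.8 -42.3 -10 0.708;1 -47.8 -42.3 -10 0.708;1 -47.8 -42.3 -10 0.708")

```text
time: 1.77
tool_pos: [0.4875, -0.0885, 0.3036]
ee_rot: [-3.139, -0.002, 1.995]
wrist_force: [0.1, 0.7, -0.9]
width: 0.0011
```

servo_tool(series="1 0.2 0 24.5 0;1 0.2 0 24.5 0;1 0.2 0 24.5 0;1 0.2 0 24.5 0;1 0.2 0 24.5 0;1 0.2 0 24.5 0;1 0.2 0 24.5 0;1 0.2 0 24.5 0;1 0.2 0 24.5 0")

```text
time: 2.52
tool_pos: [0.4878, -0.0833, 0.0631]
ee_rot: [3.138, 0.002, 2.001]
wrist_force: [0.1, 0.1, -0.3]
width: 0.0003
```

Run:
```python
from h import *
o=robot.get_obs();print(o['tool_pos'],o['wrist_force'],o['joint_positions'])
a,_=snap('side','s1')
cv2.imwrite('pics/s1c.png',cv2.resize(a[215:335,235:395,::-1],None,fx=4.5,fy=4.5,interpolation=2))
```

```text
[ 0.48778567 -0.08333893  0.06309442] [ 0.11151469  0.09872905 -0.25378898] [-2.84136309e-01  3.60584590e-02  1.71268926e+00  4.14194387e-04
  1.38907766e+00 -7.14394498e-01]
```

View pics/s1c.png

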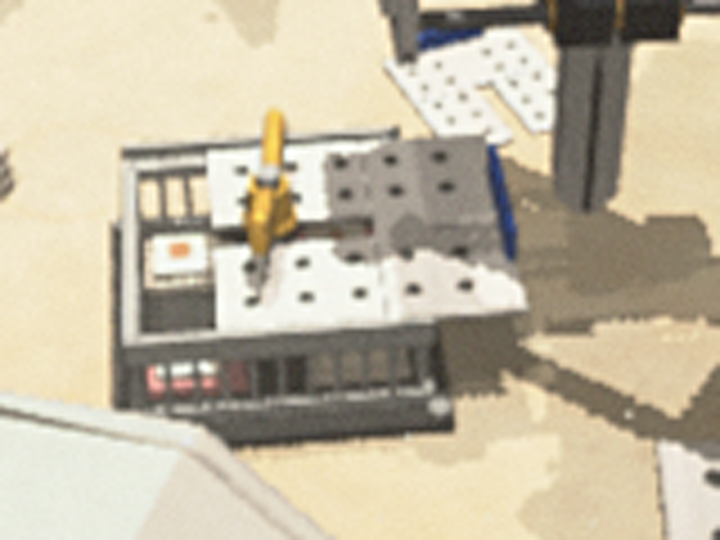

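The shut fingers stand behind the blue tab, with tips at crop (585,200) and tab at (505,200). Now I'll push in small steps.

servo_tool(series="1 -0.2 0 0.5 0;1 -0.2 0.5 0.5 0;1 -0.2 1.0 0.5 0;1 -0.2 1.4 0.5 0;1 -0.2 1.8 0.5 0;1 -0.2 2.2 0.5 0;1 -0.2 2.6 0.5 0;1 -0.2 3.0 0.5 0;1 -0.2 3.4 0.5 0;1 -0.2 3.8 0.5 0;1 -0.2 4.2 0.5 0;1 -0.2 4.5 0.5 0;1 -0.2 4.7 0.5 0;1 -0.2 4.8 0.5 0")

```text
time: 3.73
tool_pos: [0.531, -0.0655, 0.0554]
ee_rot: [3.142, -0.0, 2.0]
wrist_force: [-1.6, -0.7, 0.3]
width: 0.0004
```

servo_tool(series="1 0 0.1 -0.15 0;1 0 0.2 -0.15 0;1 0 0.3 -0.15 0;1 0 0.4 -0.15 0;1 0 0.4 -0.15 0")

```text
time: 4.15
tool_pos: [0.5346, -0.0639, 0.057]
ee_rot: [3.141, -0.0, 2.0]
wrist_force: [0.1, -0.5, -0.0]
width: 0.0006
```

servo_tool(series="1 0 0.1 0 0;1 0 0.2 0 0;1 0 0.2 0 0")

```text
time: 4.4
tool_pos: [0.5364, -0.0631, 0.057]
ee_rot: [3.141, -0.0, 2.0]
wrist_force: [-1.1, 0.3, -0.2]
width: 0.0005
```

servo_tool(series="1 0 0.1 0 0;1 0 0.2 0 0;1 0 0.2 0 0")

```text
time: 4.65
tool_pos: [0.5383, -0.0623, 0.057]
ee_rot: [3.141, -0.0, 2.0]
wrist_force: [-0.5, -0.1, -0.2]
width: 0.0006
```

servo_tool(series="1 0 0.1 0 0;1 0 0.2 0 0;1 0 0.3 0 0")

```text
time: 4.9
tool_pos: [0.5391, -0.0619, 0.057]
ee_rot: [-3.137, -0.0, 2.0]
wrist_force: [-7.4, -3.1, 4.7]
width: 0.0006
```

Run:
```python
from h import *
print(robot.get_obs()['wrist_force'])
a,_=snap('side','s2');b,_=snap('top','t2')
A=cv2.resize(a[225:325,245:345,::-1],None,fx=4,fy=4,interpolation=2)
B=cv2.resize(b[165:265,235:335,::-1],None,fx=4,fy=4,interpolation=2)
cv2.imwrite('pics/s2c.png',np.hstack([A,B]))
```

```text
[-7.38879425 -3.0667867   4.65931255]
```

View pics/s2c.png

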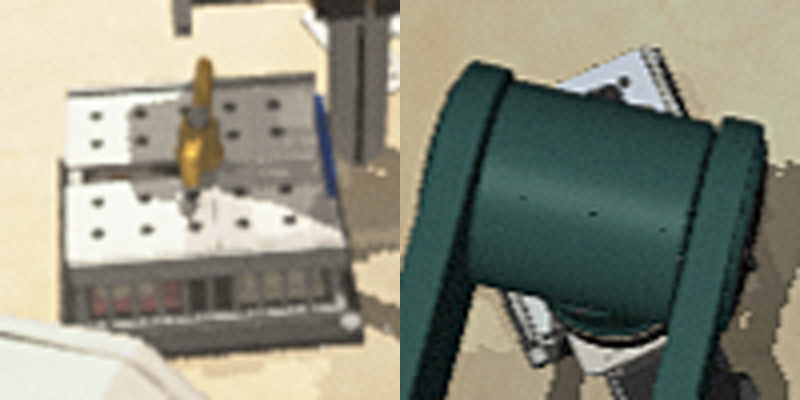

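The side view shows the lid shut flush with the rim, and the force jumped to 8 N: that is the stop. I'll press once more briefly, back off, rise and open.

servo_tool(series="1 0 0.1 0 0;1 0 0.1 0 0;1 0 -1 0 0;1 0 -2 0 0;1 0 -2 -3 0;-1 0 -2 -7 0;-1 0 -2 -7 0;-1 0 5 -7 0.176;-1 0 7 -7 0.176;-1 0 7 -7 0.176;-1 0 7 -7 0.176;-1 0 7 -7 0.176;-1 0 7 -7 0.176")

```text
time: 6.08
tool_pos: [0.6035, -0.0325, 0.1271]
ee_rot: [-3.141, 0.0, 1.824]
wrist_force: [0.2, 0.6, -0.5]
width: 0.0501
```

Run:
```python
from h import *
o=robot.get_obs();print(o['joint_positions'],o['tool_pos'],o['ee_rot'])
a,d=snap('side','s3')
P=cloud('side',d)
st=[.6045,-.032]
m=(np.hypot(P[...,0]-st[0],P[...,1]-st[1])<.1)&(P[...,2]>.05)&(P[...,2]<.07)
hsv=cv2.cvtColor(a,cv2.COLOR_RGB2HSV)
b=np.zeros((480,640),bool);b[225:335,245:400]=1
b&=cv2.inRange(hsv,(100,120,40),(130,255,255)).astype(bool)
v,u=np.nonzero(b);print(len(u));Q=plane('side',np.c_[u,v],.062)
k=(np.hypot(Q[:,0]-st[0],Q[:,1]-st[1])<.09);Q=Q[k];r=Q[:,:2]-st
print('tab along',(r@[.909,.416]).mean(),'lat',(r@[-.416,.909]).mean(),k.sum())
cv2.imwrite('pics/s3c.png',cv2.resize(a[195:335,235:395,::-1],None,fx=4.2,fy=4.2,interpolation=2))
```

```text
[-1.47524348e-01  2.34404629e-01  1.35815550e+00 -1.16763467e-04
  1.54912591e+00 -4.00448234e-01] [ 0.60352142 -0.03250551  0.12713327] [-3.14146115e+00  7.10945631e-05  1.82372275e+00]
16
tab along -0.056744820008691556 lat -0.0013711534789067666 16
```

View pics/s3c.png

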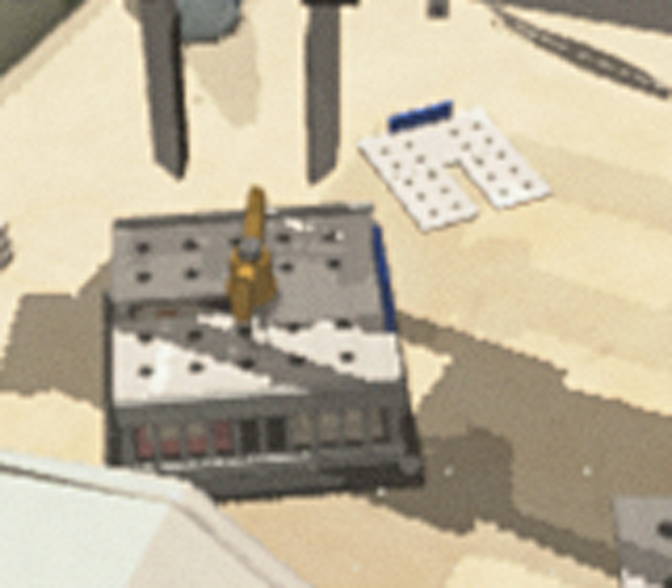

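The lid is home, with the blue tab just behind the rear rim at crop (383,275) and lid to rim flush. Next is down over the hub, jaws across the wings, and grip.

servo_tool(series="-0.2 0 0 3 0;-0.2 0 0 5 0;-0.2 0 0 6.3 0;-0.2 0 0 6.3 0;1 0 0 6.3 0;1 0 0 6.3 0;1 0 0 6.3 0;1 0 0 6.3 0;1 0 0 6.3 0;1 0 0 6.3 0")

```text
time: 6.97
tool_pos: [0.6048, -0.032, 0.0647]
ee_rot: [3.141, 0.0, 1.824]
wrist_force: [-2.6, -0.6, 1.2]
width: 0.0198
```

Run:
```python
from h import *
o=robot.get_obs();print(o)
a,d=snap('side','s4')
cv2.imwrite('pics/s4c.png',cv2.resize(a[195:335,235:395,::-1],None,fx=4.2,fy=4.2,interpolation=2))
```

```text
{'time': 6.9667, 'joint_positions': array([-1.46473966e-01,  2.74570865e-01,  1.43613823e+00, -1.43482101e-05,
        1.42975225e+00, -3.99590300e-01]), 'qvel': array([ 0.00023775,  0.00187151,  0.00854105, -0.01460879,  0.0302258 ,
        0.00055664]), 'joint_torque': array([-2.54384737e-02, -4.04002726e+01, -2.86988318e+01,  1.53526585e-01,
       -1.56049482e-01, -5.53427250e-03]), 'tool_pos': array([ 0.60481153, -0.03202057,  0.06472997]), 'ee_rot': array([3.14055599e+00, 4.53215669e-04, 1.82391443e+00]), 'wrist_force': array([-2.55235981, -0.57859957,  1.15012102]), 'wrist_torque': array([-0.20515139,  0.55801637, -0.0065992 ]), 'width': 0.01981678216938742}
```

View pics/s4c.png

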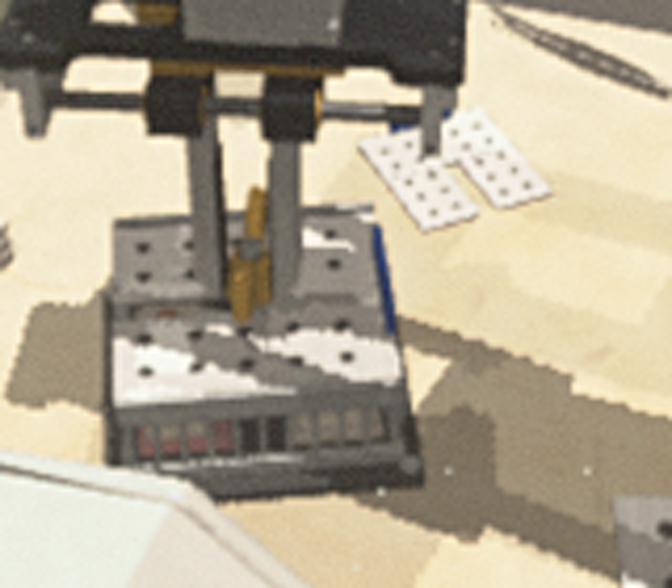

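The jaws hold the hub (19.8 mm wide) across the wings, and the force is small. I'll turn clockwise, following the thread down.

servo_tool(series="1 0 0.1 0.01 0.12;1 0 0.1 0.02 0.24;1 0 0.1 0.03 0.36;1 0 0.1 0.05 0.48;1 0 0.1 0.06 0.6;1 0 0.1 0.07 0.72;1 0 0.1 0.08 0.84;1 0 0.1 0.09 0.96;1 0 0.1 0.1 1.08;1 0 0.1 0.12 1.2;1 0 0.1 0.13 1.32;1 0 0.1 0.14 1.44;1 0 0.1 0.15 1.56;1 0 0.1 0.16 1.68;1 0 0.1 0.17 1.8;1 0 0.1 0.18 1.92;1 0 0.1 0.2 2.04;1 0 0.1 0.21 2.16;1 0 0.1 0.22 2.28;1 0 0.1 0.23 2.4")

```text
time: 8.68
tool_pos: [0.606, -0.0344, 0.0624]
ee_rot: [3.138, -0.004, -0.583]
wrist_force: [0.4, -4.8, 1.0]
width: 0.0176
```

Run:
```python
from h import *
o=robot.get_obs();print(o['joint_positions'][5],o['wrist_torque'],o['ee_rot'])
a,d=snap('side','s5')
cv2.imwrite('pics/s5c.png',cv2.resize(a[195:335,235:395,::-1],None,fx=4.2,fy=4.2,interpolation=2))
```

```text
2.0068631586713663 [-0.98775324  0.14874474 -0.0079638 ] [ 3.13843394 -0.00406363 -0.58281251]
```

View pics/s5c.png

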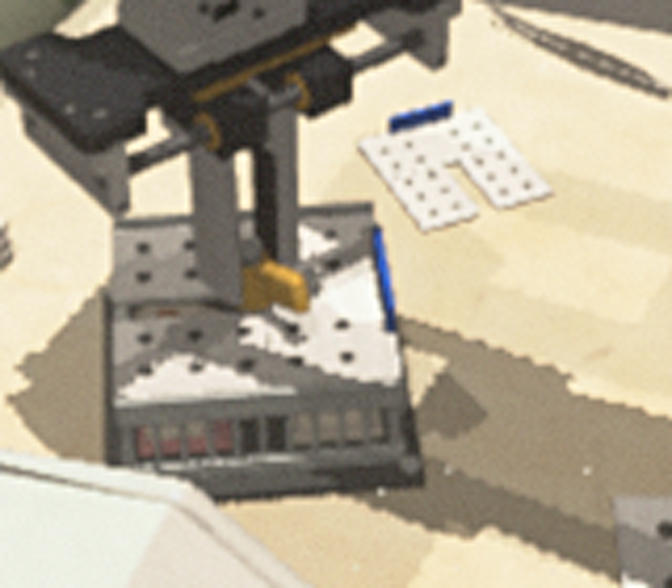

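servo_tool(series="1 0 0 0.01 0.12;1 0 0 0.02 0.24;1 0 0 0.03 0.36;1 0 0 0.04 0.44;1 0 0 0.04 0.44;0 0 0 0.04 0.44;0 0 0 0.04 0.44;0 0 0 0.04 0.44;0 0 0 0.04 0.44;0 0 0 -2 0.44;0 0 0 -3.6 0.44;0 0 0 -3.6 0.32;0 0 0 -3.6 0.2;0 0 0 -3.6 0.08;0 0 0 -3.6 -0.04;0 0 0 -3.6 -0.16;0 0 0 -3.6 -0.28;0 0 0 -3.6 -0.4;0 0 0 -3.6 -0.52;0 0 0 -3.6 -0.64")

```text
time: 10.4
tool_pos: [0.6054, -0.0312, 0.0975]
ee_rot: [-3.141, 0.0, 0.07]
wrist_force: [0.0, 0.3, 0.1]
width: 0.0468
```

servo_tool(series="0 0 0.2 0 -0.12;0 0 0.2 0 -0.24;0 0 0.2 0 -0.36;0 0 0.2 0 -0.48;0 0 0.2 0 -0.6;0 0 0.2 0 -0.72;0 0 0.2 0 -0.84;0 0 0.2 0 -0.96;0 0 0.2 0 -1.08;0 0 0.2 0 -1.2;0 0 0.2 0 -1.32;0 0 0.2 0 -1.44;0 0 0.2 0 -1.56;0 0 0.2 0 -1.68;0 0 0.2 0 -1.8;0 0 0.2 0 -1.92;0 0 0.2 0 -2.04;0 0 0.2 1.8 -2.05;0 0 0.2 3.6 -2.05;0 0 0.2 3.6 -2.05")

```text
time: 12.07
tool_pos: [0.6028, -0.0329, 0.0575]
ee_rot: [-3.136, -0.005, 2.114]
wrist_force: [-0.9, -0.0, -0.8]
width: 0.0469
```

servo_tool(series="1 0 0 0 0;1 0 0 0 0;1 0 0 0 0;1 0 0 0 0;1 0 0 0 0;1 0 0 0.01 0.12;1 0 0 0.02 0.24;1 0 0 0.03 0.36;1 0 0 0.05 0.48;1 0 0 0.06 0.6;1 0 0 0.07 0.72;1 0 0 0.08 0.84;1 0 0 0.09 0.96;1 0 0 0.1 1.08;1 0 0 0.12 1.2;1 0 0 0.13 1.32;1 0 0 0.14 1.44;1 0 0 0.15 1.56")

```text
time: 13.57
tool_pos: [0.6041, -0.0341, 0.0613]
ee_rot: [-3.141, 0.003, 0.548]
wrist_force: [-5.1, -0.7, 4.8]
width: 0.0175
```

Run:
```python
from h import *
o=robot.get_obs();print(o['joint_positions'][5],o['wrist_torque'],o['ee_rot'])
```

```text
0.8736955261042124 [-0.16995313  1.16304901  0.01599488] [-3.14058128e+00  2.74046379e-03  5.47693036e-01]
```

servo_tool(series="1 0 0 0.01 0.12;1 0 0 0.02 0.24;1 0 0 0.03 0.36;1 0 0 0.05 0.48;1 0 0 0.06 0.6;1 0 0 0.07 0.72;1 0 0 0.08 0.8")

```text
time: 14.15
tool_pos: [0.604, -0.0335, 0.0605]
ee_rot: [3.141, 0.003, -0.251]
wrist_force: [-5.1, 0.5, 4.4]
width: 0.0176
```

Run:
```python
from h import *
o=robot.get_obs();print(o['joint_positions'][5],o['wrist_torque'],o['joint_torque'][5],o['ee_rot'])
```

```text
1.6730703851542776 [ 0.11931196  1.15054085 -0.01651606] -0.5115359276533127 [ 3.14141808  0.00314297 -0.25141978]
```

servo_tool(series="1 0 0 0.01 0.12;1 0 0 0.02 0.24;1 0 0 0.03 0.36;1 0 0 0.05 0.48;1 0 0 0.06 0.6;1 0 0 0.06 0.65")

```text
time: 14.65
tool_pos: [0.6043, -0.033, 0.0599]
ee_rot: [3.141, 0.003, -0.901]
wrist_force: [-5.0, 1.8, 3.6]
width: 0.0175
```

Run:
```python
from h import *
o=robot.get_obs();print(o['joint_positions'][5],o['wrist_torque'],o['joint_torque'][5],o['ee_rot'])
```

```text
2.322601619087115 [0.42319705 1.02067201 0.05519122] -0.024314619367942214 [ 3.14063236e+00  2.64302655e-03 -9.00838580e-01]
```

servo_tool(series="0 0 0 0 0;0 0 0 0 0;0 0 0 0 0;0 0 0 0 0;0 0 0 -2 0;0 0 0 -3.6 0;0 0 0 -3.6 -0.12;0 0 0 -3.6 -0.24;0 0 0 -3.6 -0.36;0 0 0 -3.6 -0.48;0 0 0 -3.6 -0.6;0 0 0 -3.6 -0.72;0 0 0 -3.6 -0.84;0 0 0 -3.6 -0.96;0 0 0 -3.6 -1.08;0 0 0 -3.6 -1.2;0 0 0 -3.6 -1.32;0 0 0 -3.6 -1.44;0 0 0 -3.6 -1.56")

```text
time: 16.23
tool_pos: [0.6057, -0.0338, 0.0947]
ee_rot: [3.141, -0.0, 0.67]
wrist_force: [0.3, -0.7, -0.1]
width: 0.0469
```

Run:
```python
from h import *
o=robot.get_obs();print(o['joint_positions'][5],o['tool_pos'],o['ee_rot'])
a,d=snap('side','s6')
cv2.imwrite('pics/s6c.png',cv2.resize(a[215:315,255:355,::-1],None,fx=6,fy=6,interpolation=2))
```

```text
0.7514326872190386 [ 0.60572139 -0.0338053   0.09467354] [ 3.14145937e+00 -2.51348616e-04  6.70117039e-01]
```

View pics/s6c.png

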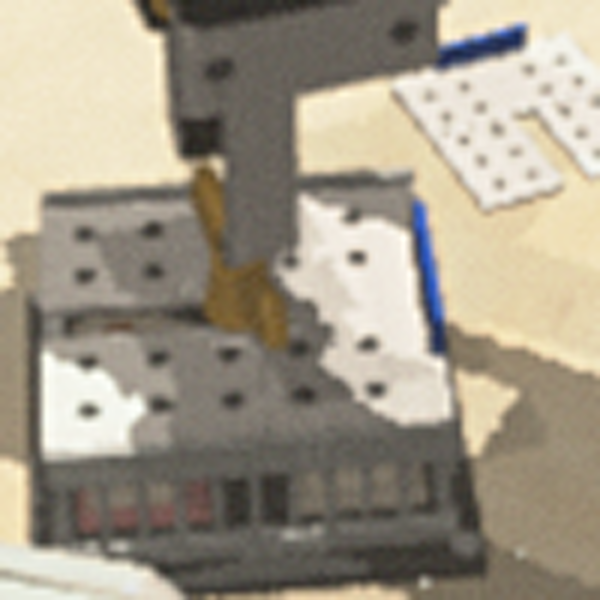

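Run:
```python
from h import *
p=np.array([[205,172],[275,338]])/6+[255,215]
for z in(.078,.083):
    W=plane('side',p,z);e=W[1]-W[0];print(W,np.hypot(*e[:2]),np.degrees(np.arctan2(e[1],e[0])),W.mean(0))
```

```text
[[ 0.62737724 -0.06346205  0.078     ]
 [ 0.58022634  0.00093562  0.078     ]] 0.0798139445594326 126.21096493661949 [ 0.60380179 -0.03126321  0.078     ]
[[ 0.62487521 -0.05772584  0.083     ]
 [ 0.57817528  0.00605592  0.083     ]] 0.07905058943963388 126.21096493661949 [ 0.60152524 -0.02583496  0.083     ]
```

The wings lie at about 127°, matching the gripper's last angle (128°), so the nut followed with no slip: 5.85 rad so far. One more stroke will run it to the stop.

servo_tool(series="0 0 0 0 -0.12;0 0 0 0 -0.24;0 0 0 0 -0.36;0 0 0 0 -0.48;0 0 0 0 -0.6;0 0 0 0 -0.72;0 0 0 0 -0.84;0 0 0 0 -0.96;0 0 0 0 -1.08;0 0 0 0 -1.2;0 0 0 0 -1.32;0 0 0 0 -1.44;0 0 0 0 -1.56;0 0 0 0 -1.56;0 0 0 1.8 -1.56;0 0 0 3.4 -1.56;0 0 0 3.4 -1.56")

```text
time: 17.7
tool_pos: [0.6032, -0.0334, 0.057]
ee_rot: [-3.137, -0.005, 2.22]
wrist_force: [0.2, -0.2, -0.2]
width: 0.0466
```

servo_tool(series="1 0 0 0 0;1 0 0 0 0;1 0 0 0 0;1 0 0 0 0;1 0 0 0 0;1 0 0 0.01 0.1;1 0 0 0.02 0.2;1 0 0 0.02 0.2")

```text
time: 18.37
tool_pos: [0.6053, -0.0346, 0.0618]
ee_rot: [-3.141, 0.001, 2.022]
wrist_force: [-3.4, -2.3, 4.5]
width: 0.0175
```

```bash
cat > o.py <<'E'
from h import *
o=robot.get_obs();print(o['joint_positions'][5],o['wrist_torque'],o['joint_torque'][5],o['ee_rot'],o['wrist_force'])
E
python3 o.py
```

```text
-0.6002734098333106 [-0.36074303  0.69587074 -0.0346549 ] 0.6886390037834644 [-3.14088339e+00  1.37177149e-03  2.02163834e+00] [-3.40629381 -2.29138553  4.46421551]
```

servo_tool(series="1 0 0 0.01 0.1;1 0 0 0.02 0.2;1 0 0 0.03 0.3;1 0 0 0.03 0.3")

```text
time: 18.7
tool_pos: [0.6051, -0.0351, 0.0618]
ee_rot: [-3.141, 0.003, 1.723]
wrist_force: [-4.8, -3.4, 6.0]
width: 0.0172
```

```bash
python3 o.py
```

```text
-0.30183483540980516 [-0.66680146  0.87426085  0.1183806 ] 0.7316053099930286 [-3.14081439e+00  2.59835961e-03  1.72313666e+00] [-4.82892163 -3.41224828  6.02225167]
```

servo_tool(series="1 0 0 0.01 0.1;1 0 0 0.02 0.2;1 0 0 0.02 0.3;1 0 0 0.02 0.3")

```text
time: 19.03
tool_pos: [0.6047, -0.0351, 0.0618]
ee_rot: [-3.141, 0.003, 1.423]
wrist_force: [-5.4, -2.7, 7.6]
width: 0.0167
```

```bash
python3 o.py
```

```text
-0.002041765644658918 [-0.65319147  1.20587423  0.18007694] 0.8294681645929813 [-3.14065872e+00  2.87040170e-03  1.42341348e+00] [-5.3802308  -2.74620223  7.57714424]
```

Torque is rising (0.12, then 0.18 N·m) and the TCP no longer sinks, so the nut seems to be at its stop with the pads slipping. One more nudge, then I'll open, lift and compare the wing angle.

servo_tool(series="1 0 0 0 0.1;1 0 0 0 0.2;1 0 0 0 0.3;1 0 0 0 0.3")

```text
time: 19.37
tool_pos: [0.605, -0.0344, 0.0618]
ee_rot: [3.141, 0.002, 1.128]
wrist_force: [-4.8, -1.6, 6.1]
width: 0.0187
```

```bash
python3 o.py
```

```text
0.2942591578810833 [-0.46585319  1.08575104  1.5644075 ] 2.2588663548231125 [3.14123546e+00 2.19906414e-03 1.12780826e+00] [-4.80944783 -1.64578056  6.08646536]
```

servo_tool(series="0 0 0 0 0;0 0 0 0 0;0 0 0 0 0;0 0 0 0 0;0 0 0 -3 0;0 0 0 -7 0;0 0 0 -11 0;0 0 0 -14 0;0 0 0 -14 0;0 0 0 -14 0")

```text
time: 20.2
tool_pos: [0.6071, -0.0337, 0.203]
ee_rot: [3.136, -0.002, 1.125]
wrist_force: [1.3, 0.6, -0.1]
width: 0.0471
```

Run:
```python
from h import *
o=robot.get_obs();print(o['joint_positions'][5],o['tool_pos'],o['ee_rot'])
a,d=snap('side','s7')
cv2.imwrite('pics/s7c.png',cv2.resize(a[215:315,255:355,::-1],None,fx=6,fy=6,interpolation=2))
```

```text
0.29730704394335483 [ 0.60711013 -0.03368228  0.20303024] [ 3.13576603e+00 -2.42166599e-03  1.12457465e+00]
```

View pics/s7c.png

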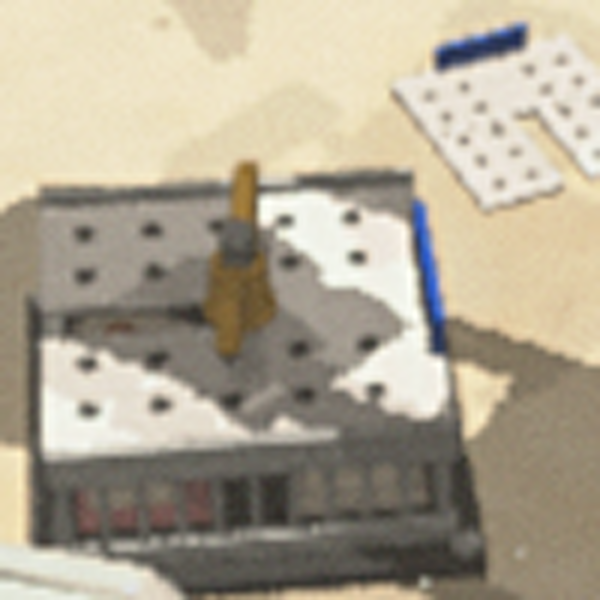

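Run:
```python
from h import *
p=np.array([[247,163],[228,352]])/6+[255,215]
W=plane('side',p,.0775);e=W[1]-W[0];print('wing',W,np.hypot(*e[:2]),np.degrees(np.arctan2(e[1],e[0])))
for f in('s3','s6','s7'):
    h=cv2.cvtColor(np.load(f+'.npz')['im'],cv2.COLOR_RGB2HSV)[240:285,310:340]
    v,u=np.nonzero(cv2.inRange(h,(100,120,40),(130,255,255)));print(f,'tab px',u.mean()+310,v.mean()+240,len(u))
P=cloud('side',np.load('s7.npz')['d']);st=plane('side',np.array([[237,240]])/6+[255,215],.086)
print('stud',st,'wing top depth z',[P[int(round(q[1])),int(round(q[0]))] for q in p])
```

```text
wing [[ 0.61692293 -0.07235717  0.0775    ]
 [ 0.59106125  0.0102563   0.0775    ]] 0.0865668030946823 107.38242984710949
s3 tab px 325.9375 260.8125 16
s6 tab px 326.0 259.94871794871796 39
s7 tab px 325.8918918918919 259.3783783783784 37
stud [[ 0.60258553 -0.0274735   0.086     ]] wing top depth z [array([ 0.61352789, -0.06336202,  0.08554396]), array([0.59362746, 0.00433602, 0.07082064])]
```

```bash
python3 -c "
from bench import robot
print(robot.close_job())"
```

```text
the job is handed in; nothing more can be done
None
```

The basket is closed: I pushed the lid home by its tab, spun the wing nut down to its stop, and handed the job in at about 20 s of the 51 s allowed.

- **Lid:** It slid with under 2 N until the force jumped to 8 N at the stud. Afterwards the side view showed it flush with the rim. The tab's column in the picture stayed put to 0.1 pixel while I turned the nut (its row varied by about 1.4 pixels).
- **Wing nut:** I turned it clockwise by the hub in three strokes. After about 6.2 rad the pads slipped on the hub. On the last nudge they met the wings, the torque jumped to 1.6 N·m and the nut would not turn further.
- **Final check:** The wings lie at about 107°, which fits the nut being at its stop. I did not measure the nut's height directly: the depth readings on the wings were too coarse, at 71 and 86 mm against about 78 mm expected.
- **Other checks:** The two views put the stud within about 2 mm of each other at the start. A late reading from the side view was about 6 mm off in y, and I did not rely on it. The highest wrist force I read was about 10 N. I did not deliberately touch anything but the lid and the nut, but took no final picture of the whole bench.

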